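Balance the centrifuge rotor

ROBOT

A 6-joint arm with a two-finger parallel gripper is mounted at the origin on a cart in front of the work surface, level with it; the furniture and walls round the work are solid. World frame = base frame: x ahead of the robot, y to its left, z up, the work surface at z = 0. Lengths are in mm, angles in degrees, forces in N, time in s.
With the tool pointing down it reaches from about 250 to 800 mm from the base axis. Payload 8.5 kg.
Tool frame: the origin (TCP) lies midway between the tips of the shut fingers; the grasp point (between the pads) lies 19 mm behind it (bot.hold_point_z is the distance from the TCP to the grasp point, in mm); z points along the fingers, y is the line along which they close (so a half turn about z gives the same grasp; the last joint's range is limited). The gripper opens to 85 mm and grips with 20 to 120 N. Pads are 22 mm wide; open, the fingers measure 114 mm over their backs; the gripper's body (76 mm by 85 mm) begins 54 mm behind the grasp point. The pads swing forward as they close: fully open they stand 13 mm farther back than shut.
Start: joints at [73.797, 13.648, -0.773, 75.585, 0, 90], TCP at [146.485, 504.104, 231.276] pointing down, gripper open.
Joint ranges: [-152.45, 152.45], [-59.26, 108.67], [-65.41, 83.53], [-104.44, 129.93], [-82.83, 76.93], [-180, 180]. Speed limits (degrees/s): [127.2, 127.2, 159.86, 180, 180, 180].

INTERFACE

Orientations are given as a 3x3 rotation matrix whose columns are the frame's x, y, z axes.
In Python, from workcell import bot, read_camera, camera_params, nets gives the robot as it stands.
- The arm moves only by the shell command python3 -m crank 'ROWS' [FORCE]. ROWS is JSON, a list that holds one entry, the list of rows, each a list of 7 numbers: the turn, a rotation vector about the tool's x, y, z normalised to -1 to 1, where 1 is 360 degrees, then the shift along the tool's x, y, z normalised to -1 to 1, where 1 is 80 cm, then the opening in per cent of the stroke, from 0 (shut) to 100 (fully open). In form: [[[ax, ay, az, tx, ty, tz, gripper], ...]]. A call has 1 to 5 rows; each row is the pose to reach, as a shift and turn from the pose commanded when the call began, along the tool's axes at that moment, turning the shorter way round; what a row does not reach only later rows make up. A row lasts 1/10 s, in which the tool goes at most 50 mm and 8.59 degrees, less where a joint would pass 70% of its speed; a pose out of reach is approached as far as the arm can. A call with a number of a shift or a turn outside -1 to 1 is refused whole. A call with a gripper value outside its range is refused whole. The fingers move at their own pace and stop on an object; FORCE is the grip in N (left out, the last holds). Time passes only in rows, so rows that repeat a pose let the fingers close. It gives the time, the measured TCP pose, the force, the opening and the grip force at its end, in the units of the state.
- bot.state(): the state, without advancing time (a new reading comes with each control period).
- read_camera(name): name is "scene" or "top"; returns the picture (480x640x3 uint8, red, green, blue); there is no depth.
- camera_params(name): a dict with "fx", "fy", "cx", "cy" (pixels), "cam_to_world" (4x4, takes a point from camera to world coordinates). Camera axes: x right, y up, looking along -z (the intrinsics and any distortion apply to the point x, -y, -z); pixel columns grow to the right and rows downward; lengths in mm; the calibration is good to about 2 mm. A picture is of the moment at which its call begins. camera_params takes no time and is no camera call.
- bot.job_done(): hands the job in; it is judged then, once.
Trained networks look in the newest picture that a camera, given by its name, has taken for a name from the list of things; names that differ only in an ending like _2 or _b are one class to them, and where a whole thing is asked for, a point or a joint stands for the part that bears it (a point fixed in the world has none). Each returns a list of dicts, best first, with "conf" (0 to 1); they miss things now and then, are a little off and sometimes report something else, mostly with a low value. They report only what shows in the picture. A call takes as long as a camera call.
- nets.spot_in(label, camera): "box" ([left, top, right, bottom] as shares, 0 to 1, of the picture: columns of its width, rows of its height, round what is visible of it).
The state is a dict: "time": time; "joints": joint angles; "joint_vel": joint speeds; "tau": joint torques, N m; "tool_pos": TCP position; "orientation": TCP orientation; "contact_force": force on the tool from outside, world axes, zero at the start; "wrist_torque": the same for the moment, N m; "width": opening from 0.0 (shut) to 1.0 (fully open); "gripper_force": force on a finger pad.
Only numpy, scipy, OpenCV 4.12 (cv2) and the standard library are available. Lean on these libraries where they do the work, as an engineer would, in place of code of your own. Each camera call takes 0.05 s, during which the arm holds its last target. There are 200 camera calls.

TASK

Balance the centrifuge rotor before its run: change the bottles round until every bottle in it faces its twin straight across the hub, red cap opposite red cap and white cap opposite white cap. The blue-capped bottle is not part of this run and must end in the well of the chill block, where a white-capped one stands now; the empty coaster is free for parking a bottle meanwhile. Keep the bottles upright and set each one gently down onto the floor of its bucket or well.

Things in the scene. Friction and masses are not known exactly. Their poses are not given: they have to be found in the camera images.
- rotor: fixed swing-out rotor, 245 mm across: dark cross on a black stand, hub nut 92 mm high. Origin on the bench at its axis; four round aluminium buckets centred 80 mm out along its own +x, +y, -x, -y (x faces -x, y faces -y), 76 mm wide inside, mouth 85 mm, floor 20 mm and rim 84 mm above the bench. At the start all are full: the red caps in neighbouring buckets, one white cap, the blue cap.
- chill_block: square grey tub 116 x 116 x 50 mm with an aluminium core, fixed; one round well in its middle, 76 mm wide, its floor 10 mm above the bench, its rim 50 mm. Origin at the centre of its underside. At the start a white-capped bottle stands in it.
- coaster: round dark rubber coaster, 100 mm in diameter, 3 mm thick, fixed and empty: the free spot of this bench. Origin at the centre of its underside.
- red_1: 250 ml centrifuge bottle, upright, red cap, filled with tan broth: body 62 mm in diameter to 80 mm height, then a shoulder; ribbed screw cap 46 mm in diameter from 98 to 124 mm height (grip it there, from above); about 0.26 kg; origin at the centre of its underside, z up its axis. Twin of red_2.
- red_2: 250 ml centrifuge bottle, upright, red cap, filled with tan broth: body 62 mm in diameter to 80 mm height, then a shoulder; ribbed screw cap 46 mm in diameter from 98 to 124 mm height (grip it there, from above); about 0.26 kg; origin at the centre of its underside, z up its axis. Twin of red_1.
- white_1: 250 ml centrifuge bottle, upright, white cap, filled with water: body 62 mm in diameter to 80 mm height, then a shoulder; ribbed screw cap 46 mm in diameter from 98 to 124 mm height (grip it there, from above); about 0.26 kg; origin at the centre of its underside, z up its axis. Twin of white_2; starts in the rotor.
- white_2: 250 ml centrifuge bottle, upright, white cap, filled with water: body 62 mm in diameter to 80 mm height, then a shoulder; ribbed screw cap 46 mm in diameter from 98 to 124 mm height (grip it there, from above); about 0.26 kg; origin at the centre of its underside, z up its axis. Twin of white_1; starts in the chill block.
- blue: 250 ml centrifuge bottle, upright, blue cap, only part filled: body 62 mm in diameter to 80 mm height, then a shoulder; ribbed screw cap 46 mm in diameter from 98 to 124 mm height (grip it there, from above); about 0.26 kg; origin at the centre of its underside, z up its axis. Its mass varies by some 30 %. Starts in the rotor.

How it is judged (in metres and radians):
At the end, for the whole second after the job is handed in: Red and white bottles stand on the bucket floors (underside 15-26 mm above the bench, 66-94 mm from the rotor axis), twins over 140 mm apart; the blue one on the floor of the chill block well (within 12 mm of its axis, underside under 16 mm up); all within 0.1 rad of upright, at rest (horizontal distance between red_1 and rotor between 0.066 and 0.094 m and z of red_1 in the frame of rotor between 0.015 and 0.026 m and horizontal distance between red_2 and rotor between 0.066 and 0.094 m and z of red_2 in the frame of rotor between 0.015 and 0.026 m and horizontal distance between white_1 and rotor between 0.066 and 0.094 m and z of white_1 in the frame of rotor between 0.015 and 0.026 m and horizontal distance between white_2 and rotor between 0.066 and 0.094 m and z of white_2 in the frame of rotor between 0.015 and 0.026 m and horizontal distance between red_1 and red_2 above 0.14 m and horizontal distance between white_1 and white_2 above 0.14 m and horizontal distance between blue and chill_block below 0.012 m and z of blue in the frame of chill_block below 0.016 m and angle between each of red_1, red_2, white_1, white_2, blue's own z axis and vertical below 0.1 rad and linear speed of each of red_1, red_2, white_1, white_2, blue below 0.02 m/s); the robot touches nothing.
It fails at once if a bottle is tipped over (angle between any of red_1, red_2, white_1, white_2, blue's own z axis and vertical above 0.6 rad).
It fails at once if a bottle is dropped: it falls or slides, not held by the fingers, faster than 0.6 m/s (a free fall of about 2 cm) ((contact force between the fingers and red_1 below 0.1 N and linear speed of red_1 above 0.6 m/s) or (contact force between the fingers and red_2 below 0.1 N and linear speed of red_2 above 0.6 m/s) or (contact force between the fingers and white_1 below 0.1 N and linear speed of white_1 above 0.6 m/s) or (contact force between the fingers and white_2 below 0.1 N and linear speed of white_2 above 0.6 m/s) or (contact force between the fingers and blue below 0.1 N and linear speed of blue above 0.6 m/s)).
It also fails if it takes over 83 s, if anything falls off the work surface, if the arm or the gripper's body presses on something with over 40 N, if the wrist force passes 120 N, or if a joint passes its speed limit or range.

## Working session

There is one attempt and no reset: what is moved stays moved. The work goes in short steps, Python scripts to look and compute and a shell command to move; the robot and the scene stay as the last step left them, time stands still between calls to the robot, and variables do not carry over. Pictures are saved under pics/ and viewed, at most 14 in all, crops included, and the job is handed in when it is done.

```bash
mkdir -p pics; ls
python3 - <<'E'
from workcell import bot, read_camera, camera_params, nets
import cv2,numpy as np
for c in ("scene","top"):
    im=read_camera(c); cv2.imwrite(f"pics/{c}0.png",im[:,:,::-1])
    p=camera_params(c); print(c,{k:np.round(v,3).tolist() for k,v in p.items()})
    for l in ("rotor","chill_block","coaster","red_1","white_1","blue"):
        for d in nets.spot_in(l,c)[:3]:
            b=d["box"]; print(l,round(d["conf"],2),[round(b[0]*640),round(b[1]*480),round(b[2]*640),round(b[3]*480)])
print(bot.state())
E
```

```text
pics
scene {'fx': 526.9, 'fy': 526.9, 'cx': 328.885, 'cy': 237.04, 'cam_to_world': [[0.992, 0.106, -0.062, 479.646], [-0.123, 0.864, -0.488, -499.368], [0.002, 0.492, 0.87, 916.477], [0.0, 0.0, 0.0, 1.0]]}
rotor 0.68 [259, 87, 382, 194]
chill_block 0.61 [295, 304, 382, 397]
coaster 0.96 [260, 226, 310, 273]
coaster 0.57 [297, 126, 324, 175]
red_1 0.9 [295, 127, 323, 174]
red_1 0.68 [341, 104, 371, 150]
white_1 0.59 [263, 89, 294, 136]
white_1 0.58 [320, 316, 358, 364]
top {'fx': 572.871, 'fy': 572.871, 'cx': 321.087, 'cy': 245.002, 'cam_to_world': [[-0.111, 0.97, -0.217, 287.223], [-0.994, -0.108, 0.029, 8.09], [0.005, 0.219, 0.976, 1210.454], [0.0, 0.0, 0.0, 1.0]]}
rotor 0.83 [137, 194, 255, 320]
chill_block 0.63 [376, 210, 451, 286]
chill_block 0.56 [135, 196, 255, 318]
coaster 0.83 [290, 272, 336, 313]
red_1 0.71 [215, 250, 247, 284]
red_1 0.67 [187, 199, 221, 237]
white_1 0.85 [399, 222, 432, 261]
white_1 0.68 [161, 277, 203, 312]
{'time': 0.7, 'joints': array([ 7.37969918e+01,  1.36464605e+01, -7.72390262e-01,  7.55852953e+01,
       -5.17306346e-04,  9.00015577e+01]), 'joint_vel': array([-0.1386108 ,  0.05693507, -0.09674289,  0.02579463,  0.01141058,
       -0.02553152]), 'tau': array([ 1.82491235e-04, -5.38427675e+01,  3.46650052e+01,  2.60110930e-03,
        1.78973605e-04, -1.01413499e-05]), 'tool_pos': array([146.48818753, 504.10693   , 231.29649967]), 'orientation': array([[-9.60271450e-01,  2.79067630e-01, -1.15221800e-05],
       [ 2.79067630e-01,  9.60271447e-01, -7.20079458e-05],
       [-9.03066633e-06, -7.23626420e-05, -9.99999997e-01]]), 'contact_force': array([0.20027702, 0.24719154, 0.00056319]), 'wrist_torque': array([-0.00390865, -0.00260221, -0.01514141]), 'gripper_force': 0.0, 'width': 1.003862811354467}
```

View pics/scene0.png

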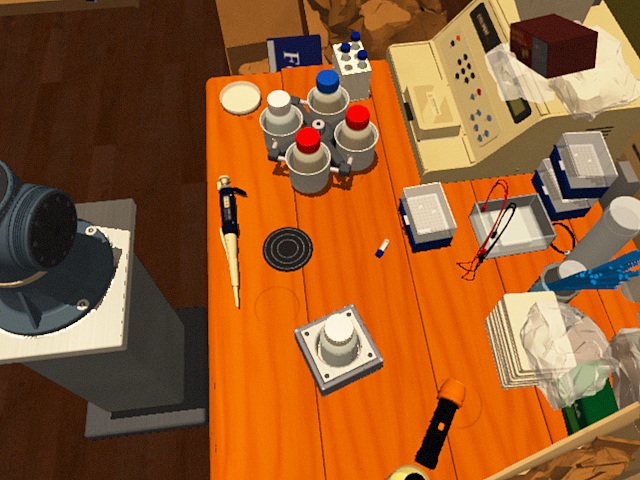

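View pics/top0.png

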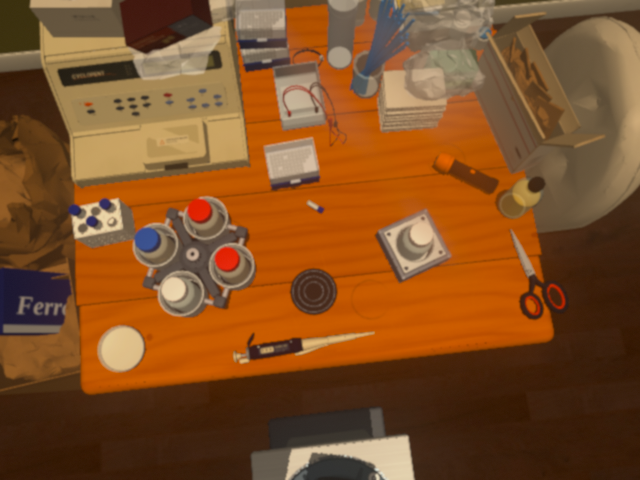

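The scene shows red caps at (308,138) and (357,118), a white cap at (279,100) and the blue one at (327,80). The chill bottle is at (340,328) and the coaster at (288,249). The top view shows the order blue – red(203,210) – red(228,260) – white, going round.

Plan:
1. white_2 to the coaster.
2. Blue to the chill well.
3. Far red to the blue bucket.
4. white_2 to the far red's bucket.

```bash
cat > h.py <<'E'
import cv2,numpy as np
from workcell import bot, read_camera, camera_params, nets
def ray(c,u,v):
    p=camera_params(c);T=np.array(p["cam_to_world"])
    d=T[:3,:3]@np.array([(u-p["cx"])/p["fx"],-(v-p["cy"])/p["fy"],-1]);return T[:3,3],d/np.linalg.norm(d)
def atz(c,u,v,z):
    o,d=ray(c,u,v);return (o+d*(z-o[2])/d[2])[:2]
def tri(uv1,uv2):
    A=np.zeros((3,3));b=np.zeros(3);r=[ray("scene",*uv1),ray("top",*uv2)]
    for o,d in r:
        P=np.eye(3)-np.outer(d,d);A+=P;b+=P@o
    x=np.linalg.solve(A,b);return x,np.linalg.norm((np.eye(3)-np.outer(r[0][1],r[0][1]))@(x-r[0][0]))
def blobs(im,kind,roi,amin=120):
    h=cv2.cvtColor(im,cv2.COLOR_RGB2HSV).astype(int);H,S,V=h[...,0],h[...,1],h[...,2]
    m={"red":((H<4)|(H>172))&(S>190)&(V>100),"blue":(H>100)&(H<125)&(S>150)&(V>90),"white":(S<60)&(V>185)}[kind]
    k=np.zeros(m.shape,bool);l,t,r,b=roi;k[t:b,l:r]=1
    n,_,st,ce=cv2.connectedComponentsWithStats((m&k).astype(np.uint8))
    return [(ce[i].round(1).tolist(),st[i].tolist()) for i in range(1,n) if st[i,4]>=amin]
E
python3 - <<'E'
from h import *
S=read_camera("scene");T=read_camera("top")
for k in("red","blue"):
    print(k,blobs(S,k,(255,60,385,200)),blobs(T,k,(130,190,260,325)))
print("white",blobs(S,"white",(255,80,305,140)),blobs(T,"white",(155,270,205,320)))
print("white2",blobs(S,"white",(310,305,370,375)),blobs(T,"white",(395,215,440,260)))
a=np.vstack([np.hstack([cv2.resize(S[60:200,250:390],(400,400)),cv2.resize(S[220:400,250:390],(400,400))]),])
cv2.imwrite("pics/a.png",a[:,:,::-1])
b=np.hstack([cv2.resize(T[190:330,125:265],(400,400)),cv2.resize(T[200:320,280:450],(400,282))[:282] if 0 else cv2.resize(T[185:335,290:440],(400,400))])
cv2.imwrite("pics/b.png",b[:,:,::-1])
E
```

```text
red [([356.9, 117.0], [346, 105, 23, 25, 477]), ([307.7, 139.7], [296, 127, 24, 27, 523])] []
blue [([327.2, 77.4], [317, 70, 22, 16, 280])] []
white [([277.9, 98.4], [267, 91, 22, 16, 276]), ([278.3, 116.3], [263, 105, 32, 18, 197])] []
white2 [([338.4, 340.7], [310, 309, 60, 66, 1822])] []
```

View pics/a.png

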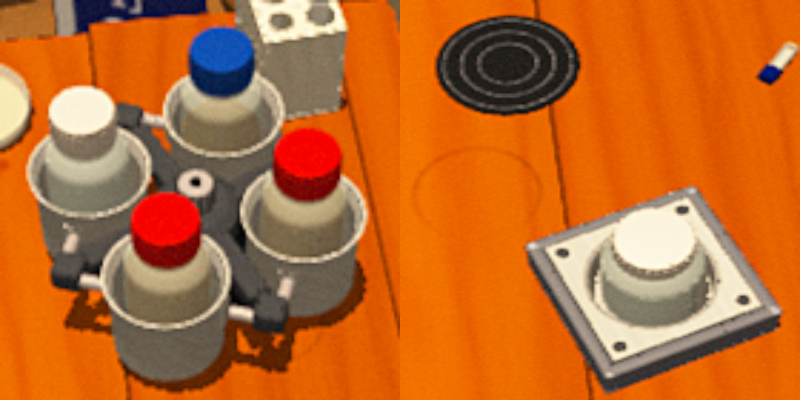

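View pics/b.png

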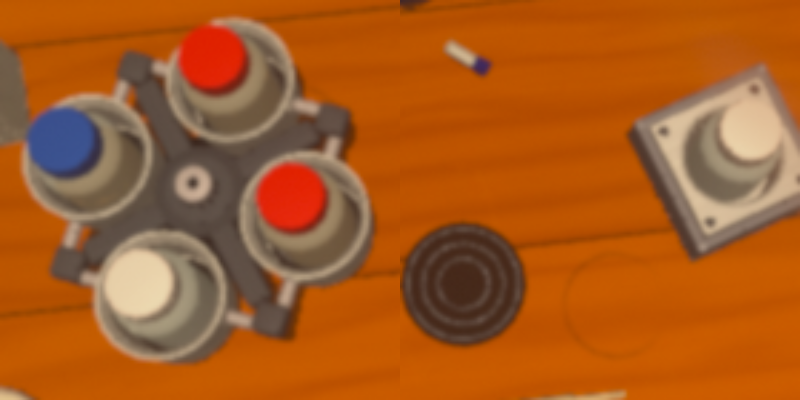

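Crop details:
- **Scene:** caps sharp and bucket rims visible. The hub is at (318,124), the coaster at (288,249) and the chill tub centre at (338,347).
- **Top:** hub (192.5,254), coaster (313.6,291.5), tub (414,245).

I'll triangulate from these.

Run:
```python
from h import *
P={"blueTop":((327.35,76.45),(147.4,239),144),"w1Top":((279.05,97.45),(173.3,289.4),144),"redATop":((357.8,112.5),(199.55,210.3),144),"redBTop":((308.1,135.25),(226.85,258.95),144),"w2Top":((339.25,326.65),(421.6,233),134),
"blueRim":((328.4,101.65),(155.8,244.95),84),"w1Rim":((281.85,119.5),(181.35,293.25),84),"redARim":((356.75,132.8),(205.85,218),84),"redBRim":((308.1,153.45),(231.75,265.6),84),"hub":((318.25,124.4),(192.55,254.05),92),"coaster":((287.8,248.8),(313.6,291.5),3),"chill":((338.4,347.4),(414.1,245.4),50)}
for k,(s,t,z) in P.items():
    x,e=tri(s,t);print(k,x.round(0),round(e,1),atz("scene",*s,z).round(1),atz("top",*t,z).round(1))
```

```text
blueTop [575. 305. 145.] 2.6 [577.9 307.2] [572.7 304.5]
w1Top [473. 262. 142.] 2.7 [475.9 261.4] [470.3 260.7]
redATop [622. 203. 143.] 3.0 [624.8 203.4] [618.7 201.9]
redBTop [520. 158. 144.] 2.9 [523.  158.3] [517.2 156.7]
w2Top [ 531. -221.  131.] 1.3 [ 532.  -221.3] [ 528.9 -220.3]
blueRim [579. 309.  70.] 1.1 [578.7 295.8] [574.6 304.9]
w1Rim [474. 261.  79.] 2.4 [476.6 258. ] [471.2 259.6]
redARim [622. 202.  85.] 3.1 [625.8 203.8] [619.6 201.1]
redBRim [518. 156.  90.] 3.5 [521.5 162.9] [515.6 156.4]
hub [549. 232.  87.] 1.4 [549.5 228.6] [545.9 231.1]
coaster [460.  -1.  -3.] 1.8 [461.5  -3.3] [457.1  -1. ]
chill [ 530. -222.   29.] 2.6 [ 531.3 -227.7] [ 523.2 -218.6]
```

```bash
cat > go.py <<'E'
import sys,numpy as np
from scipy.spatial.transform import Rotation as R
from workcell import bot
s=bot.state();O=np.array(s["orientation"]);p=s["tool_pos"]
print("t",round(s["time"],2),"p",p.round(1),"yaw",round(np.degrees(np.arctan2(O[1,1],O[0,1])),2),"F",s["contact_force"].round(1),"w",round(s["width"],3),"g",round(s["gripper_force"],1),"j",s["joints"].round(0))
G=np.array([[0,1,0],[1,0,0],[0,0,-1.]])
if len(sys.argv)>3:
    d=O.T@(np.array(list(map(float,sys.argv[1:4])))-p)/800
    print("turn",(R.from_matrix(O.T@G).as_rotvec()/(2*np.pi)).round(4),"shift",d.round(4))
E
python3 -m crank '[[[0,0,0.205,-0.7145,-0.736,0,100],[0,0,0.205,-0.7145,-0.736,0,100],[0,0,0.205,-0.7145,-0.736,0,100],[0,0,0.205,-0.7145,-0.736,0,100],[0,0,0.205,-0.7145,-0.736,0,100]]]' 60; python3 go.py 531 -221 170
```

```text
time: 1.3
tool_pos: [264.0, 281.6, 231.4]
orientation: [[-0.508, 0.861, 0.001], [0.861, 0.508, 0.0], [0.0, 0.001, -1.0]]
contact_force: [1.0, 1.3, -0.4]
width: 0.999
gripper_force: 0.0
t 1.3 p [264.  281.6 231.4] yaw 30.52 F [ 1.   1.3 -0.4] w 0.999 g 0.0 j [ 47.  -0. -17.  73.  -0. 106.]
turn [ 0.0001 -0.      0.0848] shift [-0.7107 -0.0316  0.0768]
```

```bash
python3 -m crank '[[[0,0,0.0848,-0.7107,-0.0316,0,100],[0,0,0.0848,-0.7107,-0.0316,0,100],[0,0,0.0848,-0.7107,-0.0316,0,100],[0,0,0.0848,-0.7107,-0.0316,0,100],[0,0,0.0848,-0.7107,-0.0316,0,100]]]' >/dev/null; python3 go.py 531 -221 170
```

```text
t 1.8 p [382.7  61.1 231.7] yaw 0.12 F [ 1.5  1.3 -0. ] w 1.001 g 0.0 j [  9.   0. -17.  73.  -0.  99.]
turn [ 0.0002 -0.      0.0003] shift [-0.353   0.1845  0.0773]
```

```bash
python3 -m crank '[[[0,0,0.0003,-0.353,0.1845,0,100],[0,0,0.0003,-0.353,0.1845,0,100],[0,0,0.0003,-0.353,0.1845,0,100],[0,0,0.0003,-0.353,0.1845,0,100],[0,0,0.0003,-0.353,0.1845,0,100]]]' >/dev/null; python3 go.py 531 -221 200
```

```text
t 2.3 p [ 499.6 -160.1  231.4] yaw 0.16 F [0.  0.9 0.7] w 1.0 g 0.0 j [-18.  14.  -1.  76.   0.  72.]
turn [0.0001 0.     0.0004] shift [-0.0762  0.039   0.0393]
```

```bash
python3 -m crank '[[[0,0,0,-0.076,0.039,0,100],[0,0,0,-0.076,0.039,0,100],[0,0,0,-0.076,0.039,0.06,100],[0,0,0,-0.076,0.039,0.11,100],[0,0,0,-0.076,0.039,0.145,100]]]' >/dev/null; python3 go.py 531 -221 100; python3 -c "
from h import *
a=cv2.resize(read_camera('top')[165:315,340:500],(400,375));b=cv2.resize(read_camera('scene')[260:410,260:420],(400,375))
cv2.imwrite('pics/c.png',np.hstack([a,b])[:,:,::-1])"
```

```text
t 2.8 p [ 529.4 -218.5  112.6] yaw 0.15 F [ 0.7 -0.4 -0.1] w 1.001 g 0.0 j [-22.  22.  -7.  62.  -0.  67.]
turn [-0.0004 -0.0001  0.0004] shift [-0.0031  0.0021  0.0158]
```

View pics/c.png

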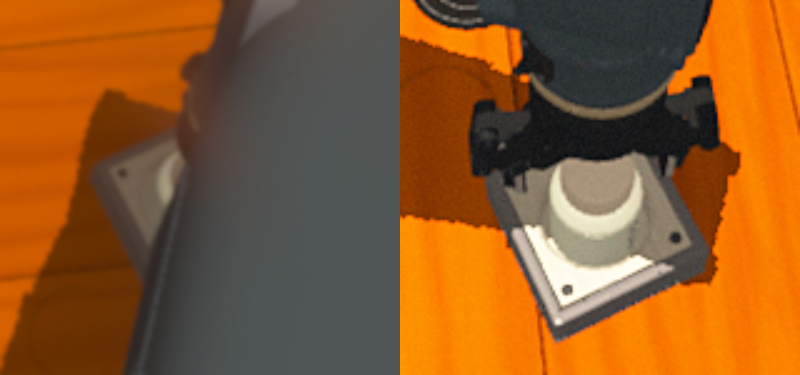

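The scene crop shows the fingers straddling the white cap, centred at about column 598 of the crop. Lowering the last 12 mm and gripping.

```bash
python3 -m crank '[[[0,0,0,-0.003,0.002,0.015,100],[0,0,0,-0.003,0.002,0.015,0],[0,0,0,-0.003,0.002,0.015,0],[0,0,0,-0.003,0.002,0.015,0],[0,0,0,-0.003,0.002,0.015,0]]]' 70 >/dev/null; python3 go.py;python3 -m crank '[[[0,0,0,0,0,0,0],[0,0,0,0,0,0,0]]]' >/dev/null; python3 go.py 460 -1 250
```

```text
t 3.4 p [ 532.6 -221.3  104.9] yaw 0.19 F [-2.3  0.9  5.4] w 0.522 g 70.6 j [-23.  22.  -7.  60.  -0.  67.]
t 3.6 p [ 532.6 -221.2  104.9] yaw 0.19 F [-2.1  0.8  4.4] w 0.522 g 70.6 j [-23.  22.  -7.  60.  -0.  67.]
turn [0.0003 0.0002 0.0005] shift [ 0.2754 -0.0895 -0.1818]
```

```bash
python3 -m crank '[[[0,0,0,0,0,-0.015,0],[0,0,0,0,0,-0.045,0],[0,0,0,0,0,-0.08,0],[0,0,0,0.03,-0.01,-0.09,0],[0,0,0,0.08,-0.025,-0.09,0]]]' >/dev/null; python3 go.py;python3 -m crank '[[[0,0,0,0.05,-0.016,0,0],[0,0,0,0.1,-0.033,0,0],[0,0,0,0.15,-0.05,0,0],[0,0,0,0.18,-0.06,0,0],[0,0,0,0.19,-0.063,0,0]]]' >/dev/null; python3 go.py 460 -1 98;python3 -m crank '[[[0,0,0,0,0,0,0],[0,0,0,0,0,0,0]]]' >/dev/null; python3 go.py 460 -1 98
```

```text
t 4.1 p [ 513.4 -158.2  177.9] yaw 0.04 F [ 0.1  0.5 -3.2] w 0.518 g 72.1 j [-17.  16.  -6.  68.  -0.  73.]
t 4.6 p [460.   -3.2 176.5] yaw 0.33 F [ 0.3 -0.8 -2. ] w 0.518 g 72.1 j [ -0.   9. -15.  66.   0.  89.]
turn [ 0.0001 -0.0001  0.0009] shift [ 0.0027 -0.0001  0.0981]
t 4.8 p [461.5  -5.7 175.8] yaw 0.19 F [ 0.9 -0.5 -2.4] w 0.513 g 72.1 j [ -1.   9. -15.  66.  -0.  89.]
turn [0.0001 0.0001 0.0005] shift [ 0.006  -0.002   0.0973]
```

```bash
python3 -m crank '[[[0,0,0.0005,0.006,-0.002,0.03,0],[0,0,0.0005,0.006,-0.002,0.06,0],[0,0,0.0005,0.006,-0.002,0.08,0],[0,0,0.0005,0.006,-0.002,0.088,0],[0,0,0.0005,0.006,-0.002,0.09,0]]]' >/dev/null; python3 go.py 460 -1 98
python3 -m crank '[[[0,0,0,0,0,0.002,0],[0,0,0,0,0,0.004,0],[0,0,0,0,0,0.005,0],[0,0,0,0,0,0.006,0],[0,0,0,0,0,0.007,0]]]' >/dev/null; python3 go.py 460 -1 98
```

```text
t 5.3 p [459.3  -1.3 102.8] yaw -0.07 F [ 0.1  0.1 -1.9] w 0.519 g 72.3 j [ -0.  12. -23.  55.  -0.  90.]
turn [-0.0002  0.     -0.0002] shift [0.0003 0.0008 0.006 ]
t 5.8 p [ 4.595e+02 -3.000e-01  9.790e+01] yaw 0.02 F [-2.1  0.7  5.6] w 0.515 g 72.9 j [ -0.  12. -23.  54.  -0.  90.]
turn [0.0001 0.     0.    ] shift [-0.0008  0.0007 -0.0001]
```

```bash
python3 -m crank '[[[0,0,0,0,0,0,100],[0,0,0,0,0,0,100],[0,0,0,0,0,-0.01,100],[0,0,0,0,0,-0.06,100],[0,0,0,0,0,-0.12,100]]]' >/dev/null; python3 go.py 575 305 240
python3 -m crank '[[[0,0,0,0.03,0.01,-0.04,100],[0,0,0,0.08,0.03,-0.06,100],[0,0,0,0.14,0.05,-0.06,100],[0,0,0,0.2,0.075,-0.06,100],[0,0,0,0.26,0.098,-0.06,100]]]' >/dev/null; python3 go.py 575 305 240
python3 -c "
from h import *
a=read_camera('scene');cv2.imwrite('pics/d.png',a[:,:,::-1])"
```

```text
t 6.3 p [ 4.581e+02 -4.000e-01  1.943e+02] yaw 0.01 F [1.6 0.7 0.4] w 1.001 g 0.0 j [ -0.   8. -13.  69.  -0.  90.]
turn [-0.0005  0.      0.    ] shift [ 0.3817  0.146  -0.0576]
t 6.8 p [536.9 205.8 242.9] yaw -0.0 F [ 0.3 -1.3  0.5] w 1.002 g 0.0 j [ 21.  18.   8.  79.  -0. 111.]
turn [ 0.0003 -0.0001 -0.    ] shift [0.1239 0.0477 0.0038]
```

View pics/d.png

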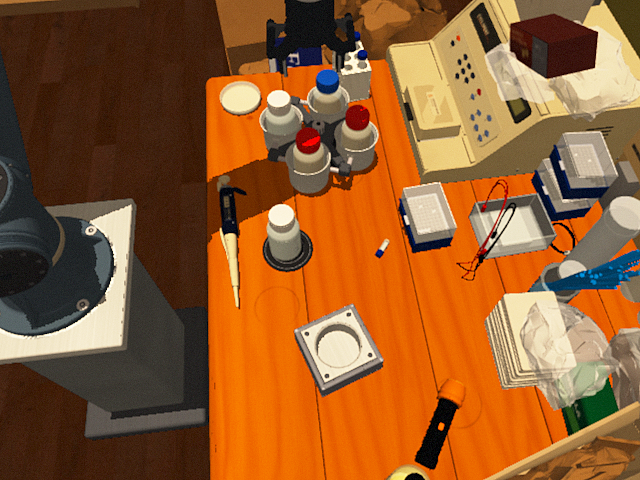

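White_2 stands upright on the coaster, and the empty well shows at about (338,348). On to blue; the top camera will refine the well on the way.

```bash
python3 -m crank '[[[0,0,0,0.05,0.02,0,100],[0,0,0,0.09,0.035,0,100],[0,0,0,0.115,0.045,0,100],[0,0,0,0.122,0.0475,0,100],[0,0,0,0.122,0.0475,0,100]]]' >/dev/null; python3 go.py 575.3 305.5 115
python3 -c "
from h import *
S=read_camera('scene');T=read_camera('top')
a=cv2.resize(S[295:400,290:390],(400,420));b=cv2.resize(T[200:305,365:465],(400,420));cv2.imwrite('pics/e.png',np.hstack([a,b])[:,:,::-1])"
```

```text
t 7.35 p [574.1 301.9 241.6] yaw 0.07 F [ 0.  -0.8  0.1] w 0.999 g 0.0 j [ 28.  26.  19.  83.  -0. 118.]
turn [-0.0001  0.0001  0.0002] shift [0.0045 0.0015 0.1582]
```

View pics/e.png

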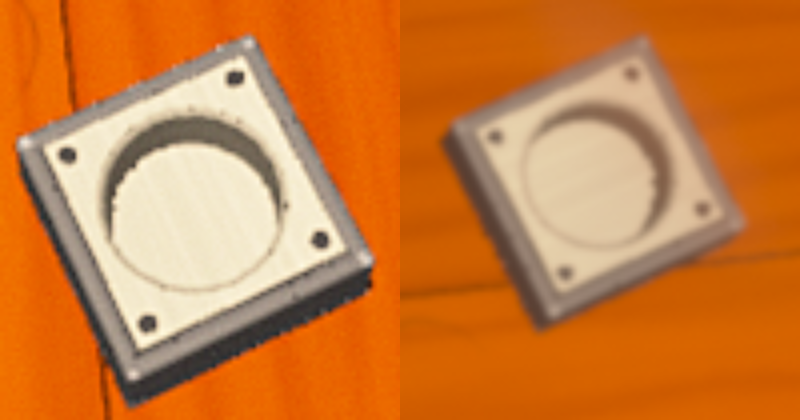

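The crop shows the four bolts around the well, mean at scene (338.2,344.5) and top (414.6,243.1).

```bash
python3 -c "
from h import *
print(tri((338.25,344.5),(414.6,243.1)),atz('scene',338.25,344.5,50),atz('top',414.6,243.1,50))"
python3 -m crank '[[[0,0,0,0.0045,0.0015,0.04,100],[0,0,0,0.0045,0.0015,0.08,100],[0,0,0,0.0045,0.0015,0.12,100],[0,0,0,0.0045,0.0015,0.148,100],[0,0,0,0.0045,0.0015,0.158,100]]]' >/dev/null; python3 go.py 575.3 305.5 115
python3 -m crank '[[[0,0,0,0,0,0,0],[0,0,0,0,0,0,0],[0,0,0,0,0,0,0],[0,0,0,0,0,0,0],[0,0,0,0,0,0,0]]]' >/dev/null; python3 go.py 575.3 305.5 115
```

```text
(array([ 530.62162941, -221.20266046,   44.01082009]), np.float64(1.4889866355088381)) [ 531.69166117 -222.64257553] [ 527.91804031 -220.3857073 ]
t 7.95 p [574.1 303.1 113.5] yaw -0.06 F [-0.9  0.2 -0.3] w 0.999 g 0.0 j [ 28.  29.   5.  66.  -0. 118.]
turn [-0.0005  0.0003 -0.0002] shift [ 0.003   0.0015 -0.0019]
t 8.45 p [576.6 305.5 117.5] yaw 0.0 F [ 0.7 -1.   5.3] w 0.514 g 71.5 j [ 28.  29.   6.  67.  -0. 118.]
turn [ 0.0005 -0.0002  0.    ] shift [-0.     -0.0016  0.0031]
```

```bash
python3 -m crank '[[[0,0,0,0,0,-0.02,0],[0,0,0,0,0,-0.055,0],[0,0,0,0,0,-0.1,0],[0,0,0,0,0,-0.15,0],[0,0,0,0,0,-0.18,0]]]' >/dev/null; python3 go.py 530 -221.4 262
python3 -m crank '[[[0,0,0,0,0,-0.005,0],[0,0,0,-0.03,-0.003,-0.005,0],[0,0,0,-0.08,-0.007,-0.005,0],[0,0,0,-0.14,-0.012,-0.005,0],[0,0,0,-0.2,-0.017,-0.005,0]]]' >/dev/null; python3 go.py 530 -221.4 262
```

```text
t 8.95 p [575.9 305.4 263.4] yaw 0.01 F [ 0.  -0.3 -2.1] w 0.516 g 71.9 j [ 28.  26.  23.  86.  -0. 118.]
turn [ 0.0006 -0.0003  0.    ] shift [-6.585e-01 -5.760e-02  3.000e-04]
t 9.45 p [561.  143.8 261.8] yaw 0.08 F [ 1.  -1.4 -2.5] w 0.517 g 72.0 j [ 14.  19.  11.  82.  -0. 104.]
turn [-0.0002  0.0001  0.0002] shift [-4.564e-01 -3.940e-02  1.000e-04]
```

```bash
python3 -m crank '[[[0,0,0,-0.06,-0.005,0,0],[0,0,0,-0.12,-0.01,0,0],[0,0,0,-0.18,-0.016,0,0],[0,0,0,-0.24,-0.021,0,0],[0,0,0,-0.30,-0.026,0,0]]]' >/dev/null; python3 go.py 530 -221.4 200
python3 -m crank '[[[0,0,0,-0.05,-0.004,0.02,0],[0,0,0,-0.1,-0.009,0.04,0],[0,0,0,-0.13,-0.012,0.06,0],[0,0,0,-0.14,-0.0125,0.075,0],[0,0,0,-0.14,-0.0125,0.075,0]]]' >/dev/null; python3 go.py 530 -221.4 170
python3 -m crank '[[[0,0,0,0,0,0,0]]]' >/dev/null; python3 go.py 530 -221.4 170
```

```text
t 9.95 p [540.1 -96.7 262.3] yaw 0.02 F [ 1.1  0.4 -1.7] w 0.516 g 72.0 j [-10.  16.   6.  81.  -0.  80.]
turn [-0.0002 -0.      0.0001] shift [-0.1559 -0.0126  0.0778]
t 10.45 p [ 529.7 -207.3  200.8] yaw -0.1 F [ 0.1  0.6 -1.7] w 0.512 g 71.9 j [-21.  19.   2.  73.   0.  69.]
turn [-0.0006 -0.0002 -0.0003] shift [-0.0177  0.0006  0.0384]
t 10.55 p [ 531.  -206.1  203.1] yaw 0.02 F [-0.2 -0.8 -1.9] w 0.518 g 71.9 j [-21.  19.   2.  74.   0.  69.]
turn [-0.0001 -0.0001  0.0001] shift [-0.0192 -0.0012  0.0413]
```

```bash
python3 -m crank '[[[0,0,0,-0.019,-0.001,0.02,0],[0,0,0,-0.019,-0.001,0.045,0],[0,0,0,-0.019,-0.001,0.055,0],[0,0,0,-0.019,-0.001,0.055,0],[0,0,0,-0.019,-0.001,0.055,0]]]' >/dev/null; python3 go.py 530 -221.4 107.5
```

```text
t 11.05 p [ 530.9 -221.4  160.3] yaw 0.07 F [ 0.3  0.1 -1.4] w 0.52 g 71.9 j [-23.  20.  -2.  68.  -0.  67.]
turn [0.0001 0.0001 0.0002] shift [ 0.0001 -0.0012  0.066 ]
```

```bash
python3 -m crank '[[[0,0,0,0,-0.001,0.02,0],[0,0,0,0,-0.001,0.04,0],[0,0,0,0,-0.001,0.054,0],[0,0,0,0,-0.001,0.058,0],[0,0,0,0,-0.001,0.06,0]]]' >/dev/null; python3 go.py 530 -221.4 107.5
python3 -m crank '[[[0,0,0,0,0,0.002,0],[0,0,0,0,0,0.004,0],[0,0,0,0,0,0.005,0],[0,0,0,0,0,0.006,0],[0,0,0,0,0,0.006,0]]]' >/dev/null; python3 go.py 530 -221.4 107.5
```

```text
t 11.55 p [ 529.8 -222.1  111.6] yaw 0.02 F [ 0.7  0.2 -2. ] w 0.514 g 71.9 j [-23.  22.  -7.  61.  -0.  67.]
turn [0.     0.     0.0001] shift [0.0008 0.0003 0.0052]
t 12.05 p [ 529.8 -222.4  107.4] yaw 0.0 F [-0.8 -0.3  4.3] w 0.52 g 72.9 j [-23.  22.  -7.  61.  -0.  67.]
turn [0.0001 0.0001 0.    ] shift [ 0.0012  0.0003 -0.0001]
```

```bash
python3 -m crank '[[[0,0,0,0,0,0,100],[0,0,0,0,0,0,100],[0,0,0,0,0,-0.01,100],[0,0,0,0,0,-0.06,100],[0,0,0,0,0,-0.12,100]]]' >/dev/null; python3 go.py 622 203.5 242
python3 -m crank '[[[0,0,0,0.03,0.006,-0.04,100],[0,0,0,0.08,0.017,-0.05,100],[0,0,0,0.14,0.03,-0.05,100],[0,0,0,0.2,0.043,-0.05,100],[0,0,0,0.26,0.056,-0.05,100]]]' >/dev/null; python3 go.py 622 203.5 242
python3 -m crank '[[[0,0,0,0.06,0.013,0,100],[0,0,0,0.12,0.026,0,100],[0,0,0,0.18,0.039,0,100],[0,0,0,0.22,0.048,0,100],[0,0,0,0.25,0.054,0,100]]]' >/dev/null; python3 go.py 622 203.5 242
```

```text
t 12.55 p [ 528.4 -221.6  202.6] yaw 0.01 F [ 0.7 -0.5  0.6] w 0.996 g 0.0 j [-23.  19.   3.  74.  -0.  67.]
turn [-0.0005 -0.0002  0.    ] shift [ 0.5315  0.1169 -0.0489]
t 13.05 p [574.5 -12.4 243.4] yaw -0.02 F [ 0.9 -0.1  0.3] w 0.999 g 0.0 j [-1. 18.  8. 79. -0. 89.]
turn [ 0.0002  0.     -0.0001] shift [0.2699 0.0593 0.0018]
t 13.55 p [617.6 188.6 242.8] yaw 0.12 F [ 0.8 -0.2  0.5] w 0.998 g 0.0 j [ 17.  26.  19.  83.   0. 107.]
turn [ 0.     -0.      0.0003] shift [0.0186 0.0056 0.0009]
```

```bash
python3 -m crank '[[[0,0,0,0.0186,0.0056,0,100],[0,0,0,0.0186,0.0056,0.04,100],[0,0,0,0.0186,0.0056,0.08,100],[0,0,0,0.0186,0.0056,0.1,100],[0,0,0,0.0186,0.0056,0.1,100]]]' >/dev/null; python3 go.py 622 203.5 115
python3 -c "
from h import *
a=read_camera('scene')[20:200,220:420];cv2.imwrite('pics/f.png',cv2.resize(a,(640,576))[:,:,::-1])"
```

```text
t 14.05 p [620.7 199.8 160.3] yaw -0.02 F [-0.3  0.1  0.5] w 1.002 g 0.0 j [ 18.  28.  11.  73.  -0. 108.]
turn [-0.0007  0.0002 -0.0001] shift [0.0047 0.0019 0.0566]
```

View pics/f.png

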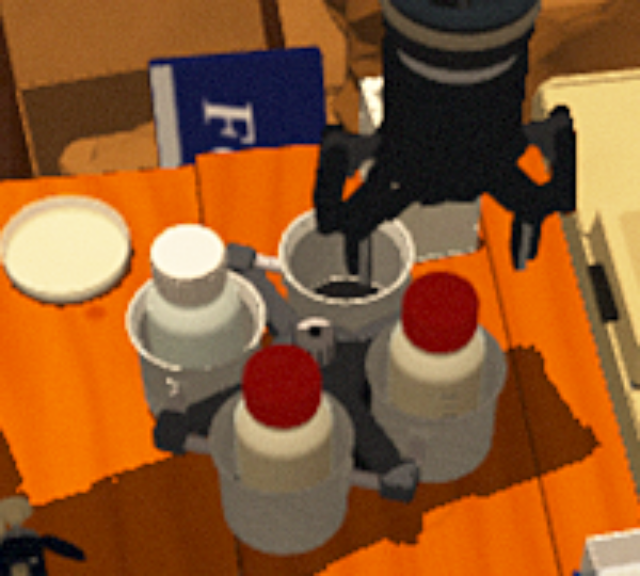

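The fingers are centred above the far red cap (crop column 440) and the vacated bucket is empty. Descending to grip.

```bash
python3 -m crank '[[[0,0,0,0.004,0.001,0.03,100],[0,0,0,0.004,0.001,0.05,100],[0,0,0,0.004,0.001,0.056,100],[0,0,0,0.004,0.001,0.056,0],[0,0,0,0.004,0.001,0.056,0]]]' >/dev/null; 
python3 -m crank '[[[0,0,0,0,0,0,0],[0,0,0,0,0,0,0],[0,0,0,0,0,0,0],[0,0,0,0,0,0,0]]]' >/dev/null; python3 go.py 622 203.5 115
python3 -m crank '[[[0,0,0,0,0,-0.01,0],[0,0,0,0,0,-0.035,0],[0,0,0,0,0,-0.07,0],[0,0,0,0,0,-0.1,0],[0,0,0,0,0,-0.105,0]]]' >/dev/null; python3 go.py 575.5 306 200
```

```text
t 15.0 p [623.7 204.3 119.6] yaw 0.01 F [ 0.2 -0.5  6.5] w 0.513 g 72.0 j [ 18.  29.   7.  67.  -0. 108.]
turn [ 0.0005 -0.0001  0.    ] shift [-0.001  -0.0021  0.0057]
t 15.5 p [624.  204.4 205.3] yaw 0.01 F [ 1.5  0.  -1.9] w 0.519 g 71.9 j [ 18.  27.  16.  78.  -0. 108.]
turn [ 0.0007 -0.0002  0.    ] shift [ 0.1271 -0.0606  0.0065]
```

```bash
python3 -m crank '[[[0,0,0,0.03,-0.014,0,0],[0,0,0,0.07,-0.033,0,0],[0,0,0,0.105,-0.05,0,0],[0,0,0,0.123,-0.058,0,0],[0,0,0,0.127,-0.06,0,0]]]' >/dev/null
python3 -m crank '[[[0,0,0,0,0,0,0],[0,0,0,0,0,0,0]]]' >/dev/null; python3 go.py 576 306 119.6
```

```text
t 16.2 p [575.1 304.6 201.4] yaw -0.03 F [ 0.8 -0.3 -1.6] w 0.517 g 72.0 j [ 28.  27.  15.  78.  -0. 118.]
turn [-0.      0.0001 -0.0001] shift [0.0018 0.0011 0.1022]
```

```bash
python3 -m crank '[[[0,0,0,0.0018,0.001,0.02,0],[0,0,0,0.0018,0.001,0.04,0],[0,0,0,0.0018,0.001,0.065,0],[0,0,0,0.0018,0.001,0.085,0],[0,0,0,0.0018,0.001,0.092,0]]]' >/dev/null; python3 go.py 576 306 119.6
python3 -m crank '[[[0,0,0,0,0,0.003,0],[0,0,0,0,0,0.005,0],[0,0,0,0,0,0.007,0],[0,0,0,0,0,0.009,0],[0,0,0,0,0,0.01,0]]]' >/dev/null; python3 go.py 576 306 119.6
```

```text
t 16.7 p [575.3 305.3 126.3] yaw -0.08 F [ 0.1 -0.1 -2.4] w 0.516 g 72.0 j [ 28.  29.   7.  68.  -0. 118.]
turn [-0.0004  0.0003 -0.0002] shift [0.0009 0.0009 0.0083]
t 17.2 p [575.6 307.1 120.4] yaw 0.02 F [ 0.2 -0.2 -2.7] w 0.514 g 72.0 j [ 28.  29.   6.  67.  -0. 118.]
turn [ 0.0001 -0.      0.    ] shift [-0.0014  0.0005  0.001 ]
```

Not yet in contact; going down a little more.

```bash
python3 -m crank '[[[0,0,0,0,0,0.001,0],[0,0,0,0,0,0.002,0],[0,0,0,0,0,0.003,0],[0,0,0,0,0,0.003,0]]]' >/dev/null; python3 go.py 576 306 119.6
```

```text
t 17.6 p [575.6 307.2 119.6] yaw 0.02 F [-4.  -1.6 11. ] w 0.518 g 73.4 j [ 28.  29.   6.  67.   0. 118.]
turn [ 0.0002 -0.0001  0.    ] shift [-0.0015  0.0005  0.    ]
```

```bash
python3 -m crank '[[[0,0,0,0,0,-0.001,100],[0,0,0,0,0,-0.001,100],[0,0,0,0,0,-0.01,100],[0,0,0,0,0,-0.06,100],[0,0,0,0,0,-0.12,100]]]' >/dev/null; python3 go.py 460 -0.5 245
python3 -m crank '[[[0,0,0,-0.01,-0.003,-0.03,100],[0,0,0,-0.06,-0.02,-0.04,100],[0,0,0,-0.12,-0.045,-0.04,100],[0,0,0,-0.18,-0.067,-0.04,100],[0,0,0,-0.235,-0.088,-0.04,100]]]' >/dev/null; python3 go.py 460 -0.5 245
python3 -m crank '[[[0,0,0,-0.03,-0.01,0,100],[0,0,0,-0.08,-0.03,0,100],[0,0,0,-0.12,-0.045,0,100],[0,0,0,-0.145,-0.055,0,100],[0,0,0,-0.149,-0.056,0,100]]]' >/dev/null; python3 go.py 460 -0.5 98
```

```text
t 18.1 p [574.5 306.5 213.3] yaw 0.01 F [1.3 0.7 0.2] w 0.999 g 0.0 j [ 28.  27.  16.  80.  -0. 118.]
turn [-0.0006  0.0003  0.    ] shift [-0.3838 -0.1433 -0.0384]
t 18.6 p [504.4 117.8 246.2] yaw 0.05 F [ 0.6 -0.7  0.2] w 1.001 g 0.0 j [ 13.  13.   0.  77.  -0. 103.]
turn [0.0001 0.     0.0001] shift [-0.1478 -0.0556  0.0014]
t 19.1 p [459.7  -1.7 246.5] yaw -0.14 F [ 0.   0.7 -0.1] w 0.998 g 0.0 j [-0.  7. -7. 76. -0. 90.]
turn [ 0.0001  0.0001 -0.0004] shift [0.0016 0.0003 0.1856]
```

```bash
python3 -m crank '[[[0,0,0,0.001,0,0.05,100],[0,0,0,0.001,0,0.1,100],[0,0,0,0.001,0,0.15,100],[0,0,0,0.001,0,0.175,100],[0,0,0,0.001,0,0.184,100]]]' >/dev/null; python3 go.py
python3 -m crank '[[[0,0,0,0,0,0,100],[0,0,0,0,0,0,0],[0,0,0,0,0,0,0],[0,0,0,0,0,0,0],[0,0,0,0,0,0,0]]]' >/dev/null; python3 go.py
python3 -m crank '[[[0,0,0,0,0,-0.01,0],[0,0,0,0,0,-0.04,0],[0,0,0,0,0,-0.09,0],[0,0,0,0,0,-0.14,0],[0,0,0,0,0,-0.19,0]]]' >/dev/null; python3 go.py 623.3 204 265
```

```text
t 19.6 p [459.6   1.5  96.7] yaw 0.04 F [ 0.  -0.2  0.3] w 1.001 g 0.0 j [  0.  13. -23.  54.   0.  90.]
t 20.1 p [460.9   0.8  99.8] yaw 0.01 F [-2.7 -0.   9.6] w 0.524 g 69.8 j [  0.  12. -23.  55.  -0.  90.]
t 20.6 p [460.    0.8 252.7] yaw 0.0 F [ 1.2  0.1 -2.6] w 0.517 g 72.0 j [ 0.  7. -6. 77. -0. 90.]
turn [0.0001 0.     0.    ] shift [ 0.254   0.2041 -0.0153]
```

```bash
python3 -m crank '[[[0,0,0,0.005,0.004,-0.012,0],[0,0,0,0.035,0.028,-0.015,0],[0,0,0,0.08,0.064,-0.015,0],[0,0,0,0.125,0.1,-0.015,0],[0,0,0,0.165,0.133,-0.015,0]]]' >/dev/null; python3 go.py 623.3 204 265
python3 -m crank '[[[0,0,0,0.04,0.032,0,0],[0,0,0,0.07,0.056,0,0],[0,0,0,0.084,0.067,0,0],[0,0,0,0.088,0.07,0,0],[0,0,0,0.088,0.07,0,0]]]' >/dev/null; python3 -m crank '[[[0,0,0,0,0,0,0],[0,0,0,0,0,0,0]]]' >/dev/null;python3 go.py 623.3 204 200
```

```text
t 21.1 p [567.7 134.6 262. ] yaw 0.01 F [ 0.6 -0.4 -1.9] w 0.517 g 72.3 j [ 13.  19.  11.  82.  -0. 103.]
turn [-0.  0.  0.] shift [ 0.0868  0.0695 -0.0037]
t 21.8 p [622.3 202.4 262.9] yaw -0.04 F [ 0.7 -0.  -2.2] w 0.518 g 72.4 j [ 18.  27.  23.  87.  -0. 108.]
turn [ 0.      0.     -0.0001] shift [0.0021 0.0012 0.0787]
```

```bash
python3 -m crank '[[[0,0,0,0.002,0.001,0.03,0],[0,0,0,0.002,0.001,0.07,0],[0,0,0,0.002,0.001,0.085,0],[0,0,0,0.002,0.001,0.085,0],[0,0,0,0.002,0.001,0.085,0]]]' >/dev/null; python3 go.py 623.3 204 116.8
python3 -m crank '[[[0,0,0,0,0,0.02,0],[0,0,0,0,0,0.045,0],[0,0,0,0,0,0.065,0],[0,0,0,0,0,0.082,0],[0,0,0,0,0,0.09,0]]]' >/dev/null; python3 go.py 623.3 204 116.8
python3 -m crank '[[[0,0,0,0,0,0,0],[0,0,0,0,0,0.002,0],[0,0,0,0,0,0.003,0],[0,0,0,0,0,0.003,0]]]' >/dev/null; python3 go.py 623.3 204 116.8
```

```text
t 22.3 p [623.9 204.6 195.8] yaw -0.01 F [ 0.5  0.4 -2. ] w 0.521 g 72.5 j [ 18.  27.  15.  77.  -0. 108.]
turn [ 0.0002 -0.     -0.    ] shift [-0.0008 -0.0008  0.0987]
t 22.8 p [624.  204.9 123. ] yaw 0.0 F [ 0.3 -0.2 -2.5] w 0.517 g 72.5 j [ 18.  29.   7.  68.  -0. 108.]
turn [ 0.0001 -0.      0.    ] shift [-0.0011 -0.0009  0.0077]
t 23.2 p [623.9 204.9 120.7] yaw 0.01 F [ 0.   0.2 -3. ] w 0.516 g 72.5 j [ 18.  29.   7.  68.  -0. 108.]
turn [ 0.0001 -0.      0.    ] shift [-0.0011 -0.0008  0.0049]
```

```bash
python3 -m crank '[[[0,0,0,0,0,0.001,0],[0,0,0,0,0,0.002,0],[0,0,0,0,0,0.003,0],[0,0,0,0,0,0.004,0],[0,0,0,0,0,0.004,0]]]' >/dev/null; python3 go.py 623.3 204 116.8
python3 -m crank '[[[0,0,0,0,0,0.001,0],[0,0,0,0,0,0.0015,0],[0,0,0,0,0,0.0015,0]]]' >/dev/null; python3 go.py 623.3 204 116.8
```

```text
t 23.7 p [623.6 204.9 117.1] yaw 0.01 F [-0.3 -0.9 -0. ] w 0.515 g 73.0 j [ 18.  29.   7.  67.  -0. 108.]
turn [0. 0. 0.] shift [-0.0011 -0.0004  0.0004]
t 24.0 p [623.6 205.  117. ] yaw 0.01 F [-4.6  0.3  9. ] w 0.519 g 73.7 j [ 18.  29.   7.  67.   0. 108.]
turn [ 0.0001 -0.0001  0.    ] shift [-0.0012 -0.0003  0.0002]
```

Landed at the expected height. Releasing, retreating and checking.

```bash
python3 -m crank '[[[0,0,0,0,0,-0.001,100],[0,0,0,0,0,-0.001,100],[0,0,0,0,0,-0.01,100],[0,0,0,0,0,-0.06,100],[0,0,0,0,0,-0.12,100]]]' >/dev/null
python3 -m crank '[[[0,0,0,0,0,-0.03,100],[0,0,0,-0.05,-0.03,-0.04,100],[0,0,0,-0.11,-0.06,-0.04,100],[0,0,0,-0.17,-0.09,-0.04,100],[0,0,0,-0.22,-0.12,-0.04,100]]]' >/dev/null
python3 -m crank '[[[0,0,0,-0.03,-0.02,0,100],[0,0,0,-0.05,-0.03,0,100],[0,0,0,-0.05,-0.03,0,100]]]' >/dev/null; python3 go.py
python3 -c "
from h import *
S=read_camera('scene');T=read_camera('top')
cv2.imwrite('pics/g.png',np.hstack([cv2.resize(S[50:410,225:425],(333,600)),cv2.resize(T[170:350,120:460],(467,247)).repeat(1,0) if 0 else cv2.copyMakeBorder(cv2.resize(T[170:350,120:460],(467,247)),0,353,0,0,cv2.BORDER_CONSTANT)])[:,:,::-1])"
```

```text
t 25.3 p [504.8  -9.5 244.7] yaw -0.14 F [ 1.1  1.2 -0.4] w 1.0 g 0.0 j [-1. 11. -2. 77. -0. 89.]
```

View pics/g.png

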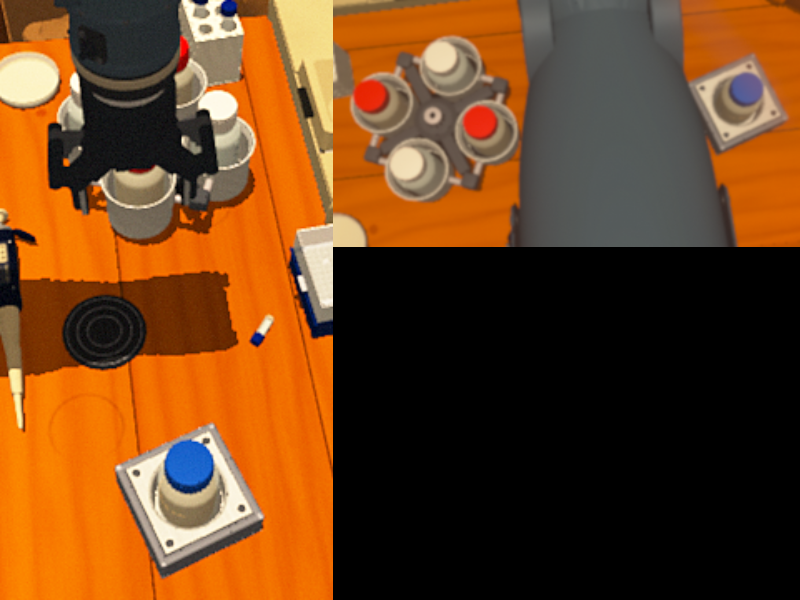

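The top crop shows red opposite red (371,97)/(480,122) and white opposite white (446,60)/(407,164). Blue stands in the chill well (745,90), everything is upright, and the gripper is clear of it all.

```bash
python3 -m crank '[[[0,0,0,0,0,0,100],[0,0,0,0,0,0,100],[0,0,0,0,0,0,100]]]' >/dev/null; python3 -c "
from workcell import bot; print(bot.job_done())"
```

```text
the job is handed in; nothing more can be done
None
```

I handed the job in at about 26 s of the 83 s allowed, with the rotor balanced red opposite red and white opposite white and the blue bottle in the chill block well; the last picture before hand-in showed all five bottles upright and the gripper clear, but the hand-in call returned no verdict.

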